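# Change over the slide trays: glands in, lock barrels out

### The job

The glands are finished and the lock barrels come next: with a fingertip, first push the blue-fronted tray with the two cable glands fully home on its slide. Then hook a fingertip behind the upstanding lip of the orange-fronted tray and draw it out to its stop, without pinching the lip or pressing on its orange front. The lock barrels must stay standing in their tray and the glands in theirs, none of these four parts may be touched or lifted, the loose bystanders round the slides (glue bottle, tape measure, black tape) stay where they are, and the gland tray stays home.

Things in the scene. Friction and masses are not known exactly. Their poses are not given: they have to be found in the camera images.
- barrel_slide: Slide unit of the barrel tray: aluminium base plate 300 x 150 x 8 mm flat on the bench and fixed to it (its place and heading vary; left or right of the other unit varies), with dark steel rails along its long sides (top 28 mm above the bench) and a stop at each end. Origin: centre of its underside. x runs along the rails, away from the robot at zero yaw; the tray comes out along -x; y across, z up.
- gland_slide: Slide unit of the gland tray, same build and same axes as barrel_slide.
- barrel_tray (a joint): How far the barrel tray is drawn out (m): 0 fully home (start), 0.12 at its outer stop. The tray (150 x 110 mm) slides against about 2.5 N of friction (plus 8 N per m/s) and stays where it is left. Its dull green mat is 18 mm above the bench, its side and back walls reach 32 mm, its front lip 60 mm. Home, the orange outer face of the lip lies at x = -15 mm in the slide's frame and the outside of the back wall at x = +135 mm.
- gland_tray (a joint): How far the gland tray is drawn out (m): 0 fully home against the stop, 0.12 fully out; it starts 0.05 to 0.08 out. Same tray, same friction.
- barrel_lip (a point): Aluminium inner half of the barrel tray's front lip, an upright plate 110 mm wide (y), 50 mm high; the whole lip, inner plate and orange front plate, is 8 mm thick. This point: middle of the top edge of the inner face (the face towards the barrels), 60 mm above the bench; it moves with the tray. Axes as the slide's: hook behind it on its +x side, where about 70 mm of tray is empty, and pull along -x.
- barrel_face (a point): Orange front plate, 3 mm thick, that covers the outside of the barrel tray's lip (110 x 50 mm). This point: middle of the top edge of its outer face, 60 mm above the bench, 8 mm on the -x side of the point barrel_lip. It must not be pressed.
- gland_face (a point): Blue front plate on the outside of the gland tray's lip (110 mm wide, 50 mm high). This point: middle of the top edge of its outer face, 60 mm above the bench; it moves with the tray. Axes as the slide's: push here along +x to send the tray home.
- barrel_0: Lock barrel, white with a beige ring near the top, 31 mm diameter, 78 mm high, standing loose on the barrel tray's mat in its rear half. Origin: centre of its foot; z up along it.
- barrel_1: Lock barrel, all white, 31 mm diameter, 78 mm high, standing loose beside barrel_0. Origin: centre of its foot; z up along it.
- gland_0: Grey cable gland, 24 mm wide, 34 mm high, loose on the gland tray's mat. Origin: centre of its foot.
- gland_1: Black cable gland, 22 mm wide, 30 mm high, loose on the gland tray's mat. Origin: centre of its foot.
- glue_bottle: Bystander: white glue bottle with a red tip, 45 mm diameter, 140 mm high, standing to the right of the slides. Origin: centre of its foot.
- tape_measure: Bystander: yellow and black tape measure, 39 x 81 x 62 mm, to the left of the slides. Origin: centre of its underside. (Nearer the robot on that side a fixed door panel stands on edge, 0.30 m high: pass over it.)
- tape_black: Bystander: roll of black tape, 64 mm diameter, 19 mm high, lying in front of the slides. Origin: centre of its underside.

How it is judged:
On the way, in this order (a step that is already met when the one before it is completed fails the run):
1. the gland tray is pushed fully home while the barrel tray is still home (value of joint gland_tray below 0.006 m and value of joint barrel_tray below 0.015 m), for 0.2 s.
2. the barrel tray is on its way out, drawn by a finger behind its lip (value of joint barrel_tray between 0.02 and 0.108 m and contact force between the fingers and barrel_lip_plate above 0.5 N), for 0.05 s.
3. the barrel tray is out at its stop (value of joint barrel_tray above 0.112 m), for 0.2 s.
At the end, for the whole second after the job is handed in: Barrel tray within 8 mm of its outer stop, gland tray within 6 mm of home, both barrels standing at rest in their tray (tilt under 0.15 rad), both glands still in theirs (value of joint barrel_tray above 0.112 m and value of joint gland_tray below 0.006 m and angle between each of barrel_0, barrel_1's own z axis and vertical below 0.15 rad and height (world z) of each of barrel_0, barrel_1, gland_0, gland_1 above 0.013 m and linear speed of each of barrel_0, barrel_1 below 0.02 m/s); the robot touches nothing.
It fails at once if a lock barrel is tipped (0.35 rad) or lifted (15 mm) (angle between any of barrel_0, barrel_1's own z axis and vertical above 0.35 rad or height (world z) of any of barrel_0, barrel_1 above 0.033 m).
It fails at once if the robot touches a barrel or a gland (over 1 N) (contact force between any of the fingers, the arm and barrel_0 above 1 N or contact force between any of the fingers, the arm and barrel_1 above 1 N or contact force between any of the fingers, the arm and gland_0 above 1 N or contact force between any of the fingers, the arm and gland_1 above 1 N).
It fails at once if the barrel tray's lip is pinched: a finger presses its orange front plate (over 3 N) (contact force between the fingers and barrel_front_plate above 3 N).
It fails at once if a bystander is moved by more than 30 mm (distance of any of glue_bottle, tape_measure, tape_black from where it was at the start of the episode above 0.03 m).
It also fails if it takes over 48 s, if anything falls off the work surface, if the arm or the gripper's body presses on something with over 40 N, if the wrist force passes 120 N, or if a joint passes its speed limit or range.

### The arm

A 6-joint arm with a two-finger parallel gripper is mounted at the origin on a cart in front of the work surface, level with it; the furniture and walls round the work are solid. World frame = base frame: x ahead of the robot, y to its left, z up, the work surface at z = 0. Lengths are in m, angles in rad, forces in N, time in s.
With the tool pointing down it reaches from about 0.325 to 0.925 m from the base axis. Payload 3.1 kg.
Tool frame: the origin (TCP) lies between the finger pads; the fingertips stand ctrl.finger_overhang ahead of it and the grasp point (between the pads) lies 8 mm behind it (ctrl.finger_overhang is the distance from the TCP to the fingertips, in m); x points along the fingers, y is the direction in which the jaws open and shut, and the axes are right-handed (so a half turn about x gives the same grasp; the last joint's range is limited). The gripper opens to 85 mm and grips with 20 to 120 N. Pads are 22 mm wide; open, the fingers measure 114 mm over their backs; the gripper's body (76 mm by 85 mm) begins 54 mm behind the grasp point. The pads swing forward as they close: fully open they stand 13 mm farther back than shut.
Start: joints at [-1.321, 0.217, 1.613, -0, 1.311, -0.112], TCP at [0.221, -0.585, 0.242] pointing down, gripper open.
Joint ranges: [-2.75, 2.75], [-0.78, 2.1], [0.31, 2.55], [-1.13, 4.27], [0.13, 2.63], [-2.58, 2.58]. Speed limits (rad/s): [2.79, 2.79, 3.14, 3.14, 3.14, 3.14].

### API

Orientations are given as a unit quaternion [x, y, z, w].
In Python, from bench import ctrl gives the robot as it stands.
- The arm moves only by the tool play_rows, never from a script. Its argument "rows" is a list of rows, each a list of 7 numbers: the turn, a rotation vector about the tool's x, y, z in rad, then the shift along the tool's x, y, z in mm, then the closure, from -1 (fully open) to 1 (shut). In form: [[ax, ay, az, x, y, z, fingers], ...]. A call has 1 to 5 rows; each row is the pose to reach, as a shift and turn from the pose commanded when the call began, along the tool's axes at that moment; what a row does not reach only later rows make up. A row lasts 1/12 s, in which the tool goes at most 41.7 mm and 7.16 degrees, less where a joint would pass 70% of its speed; a pose out of reach is approached as far as the arm can. A call with a gripper value outside its range is refused whole. The fingers move at their own pace and stop on an object; "force" is the grip in N (left out, the last holds). Time passes only in rows, so rows that repeat a pose let the fingers close. It gives the time, the measured TCP pose, the force and the opening at its end, in the units of the state.
- ctrl.get_obs(): the state, without advancing time (a new reading comes with each control period).
- ctrl.grab_frame(name): name is "scene" or "top" or "wrist"; returns a dict with "image" (420x560x3 uint8, red, green, blue), "depth" (420x560 float32, m along the optical axis (not along the pixel's ray), 0 where there is no reading), "fx", "fy", "cx", "cy" (pixels), "xyz" and "orientation" of the camera in the world; the wrist camera has in their place "tool_from_camera" (4x4, takes a point from camera to tool coordinates, whose origin is the TCP and whose axes are the tool frame's). Camera axes: x right, y up, looking along -z (the intrinsics and any distortion apply to the point x, -y, -z); pixel columns grow to the right and rows downward; lengths in m; the calibration is good to about 2 mm. A picture is of the moment at which its call begins: read the wrist's pose just before it.
- ctrl.close_job(): hands the job in, once; it reports no verdict.
The state is a dict: "clock": time; "joint_pos": joint angles; "joint_vel": joint speeds; "tau": joint torques, N m; "eef_pos": TCP position; "tool_rot": TCP orientation; "wrist_force": force on the tool from outside, world axes, zero at the start; "torque": the same for the moment, N m; "opening": opening from 0.0 (shut) to 1.0 (fully open).
Only numpy, scipy, OpenCV 4.12 (cv2) and the standard library are available. Lean on these libraries where they do the work, as an engineer would, in place of code of your own. Each camera call takes 0.05 s, during which the arm holds its last target.

## Working session

There is one attempt and no reset: what is moved stays moved. The work goes in short steps, Python scripts to look and compute and a tool call to move; the robot and the scene stay as the last step left them, time stands still between calls to the robot, and variables do not carry over. Pictures are saved under pics/ and viewed, and the job is handed in when it is done.

Besides the shell and the picture viewer there is one more tool, called after "Request:" as name(argument=value, ...) on one line, values as JSON. play_rows: Moves the arm, as the interface text tells. Its arguments: {"type":"object","properties":{"rows":{"type":"array"},"force":{"type":"number"}},"required":["rows"]}

```bash
mkdir -p pics; ls; cat > h.py <<'E'
import numpy as np, cv2
from bench import ctrl
from scipy.spatial.transform import Rotation as R
def save(n,name):
    f=ctrl.grab_frame(n); cv2.imwrite(f'pics/{name}.png',f['image'][:,:,::-1]); np.save(f'pics/{name}.npy',f,allow_pickle=True); return f
def load(name): return np.load(f'pics/{name}.npy',allow_pickle=True).item()
def pt(f,u,v,d=None,T=None):
    d=f['depth'][int(round(v)),int(round(u))] if d is None else d
    p=np.array([(u-f['cx'])/f['fx']*d,-(v-f['cy'])/f['fy']*d,-d])
    if T is None: return np.array(f['xyz'])+R.from_quat(f['orientation']).apply(p)
    return (T@np.r_[p,1])[:3]
E
python3 - <<'E'
from h import *
print(ctrl.get_obs(), ctrl.finger_overhang)
for n in('top','scene'):
    f=save(n,n+'0'); print({k:v for k,v in f.items() if k not in('image','depth')})
E
```

```text
pics
{'clock': 0.0, 'joint_pos': array([-1.32118221e+00,  2.17750078e-01,  1.61496096e+00, -1.76603045e-05,
        1.31129358e+00, -1.12209599e-01]), 'joint_vel': array([ 0.00051371,  0.001938  , -0.00063937, -0.00238865, -0.00120733,
        0.0010733 ]), 'tau': array([-2.81492248e-04, -3.96847272e+01, -3.03855157e+01, -2.11755073e-04,
        9.79964709e-03,  9.35481069e-06]), 'eef_pos': array([ 0.22104883, -0.583747  ,  0.24095676]), 'tool_rot': array([-0.69550147, -0.12807916,  0.69563059, -0.12637849]), 'wrist_force': array([1.1987738 , 0.32850948, 0.18492568]), 'torque': array([-0.00651358, -0.01602926, -0.00267484]), 'opening': 1.00564002421938} 0.011
{'fx': 379.5477031193151, 'fy': 379.5477031193151, 'cx': 281.1404474169452, 'cy': 207.93038863168238, 'xyz': array([0.30427391, 0.16758315, 1.15496584]), 'orientation': array([ 0.07792354, -0.07948441, -0.69586427,  0.70949494])}
{'fx': 406.74319285703064, 'fy': 406.74319285703064, 'cx': 282.0929521304779, 'cy': 207.9964601869571, 'xyz': array([0.14210994, 0.72409043, 0.72603925]), 'orientation': array([-0.12572232,  0.37286579,  0.87491366, -0.28229611])}
```

View pics/top0.png

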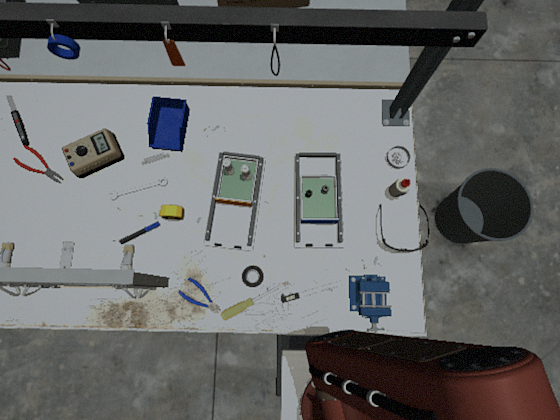

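View pics/scene0.png

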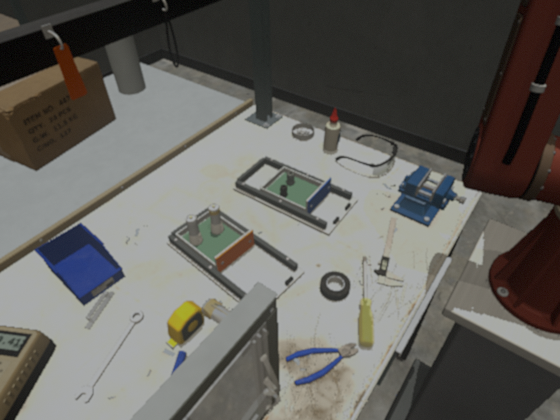

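```bash
python3 - <<'E'
from h import *
f=load('top0'); im=f['image'][140:260,190:360,::-1]
cv2.imwrite('pics/crop0.png',cv2.resize(im,None,fx=4.7,fy=4.7,interpolation=cv2.INTER_CUBIC))
f2=load('scene0'); im=f2['image'][140:310,150:370,::-1]
cv2.imwrite('pics/crop0s.png',cv2.resize(im,None,fx=3.5,fy=3.5,interpolation=cv2.INTER_CUBIC))
for u,v in [(250,25),(450,35),(430,70),(252,275),(172,212),(403,184),(100,278),(275,65),(370,290)]: print(u,v,pt(f,u,v).round(3))
E
```

```text
250 25 [0.832 0.237 0.49 ]
450 35 [ 0.833 -0.175  0.47 ]
430 70 [ 0.891 -0.22   0.256]
252 275 [0.358 0.251 0.002]
172 212 [0.533 0.488 0.063]
403 184 [ 0.62  -0.182  0.106]
100 278 [0.331 0.564 0.302]
275 65 [ 1.069  0.198 -0.005]
370 290 [ 0.32  -0.078  0.102]
```

View pics/crop0.png

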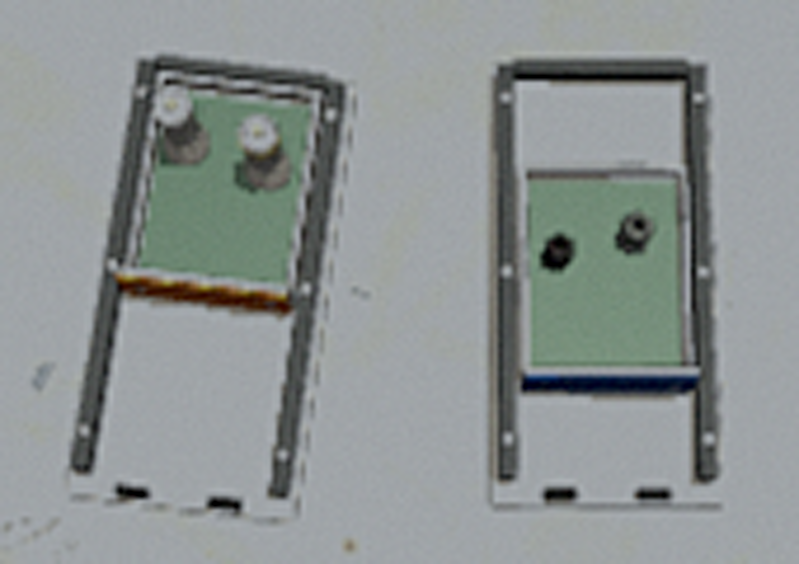

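View pics/crop0s.png

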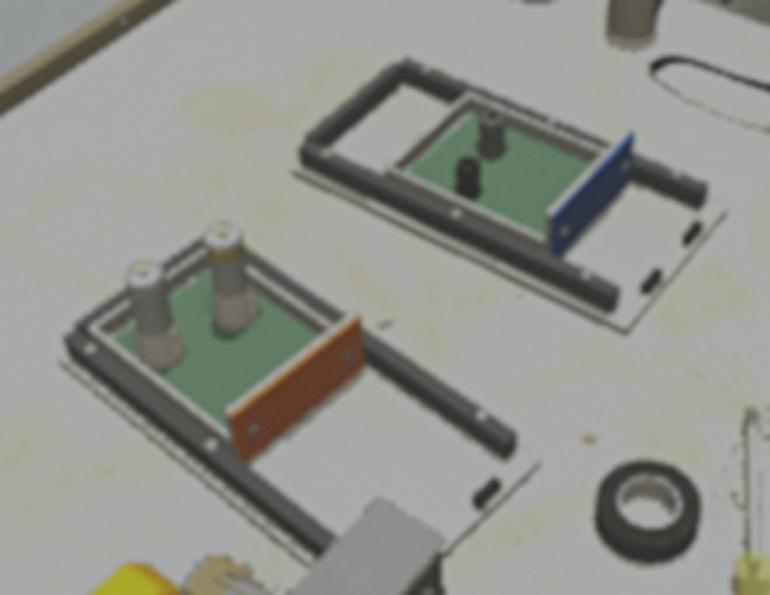

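```bash
cat >> h.py <<'E'
def plane(f,u,v,z):
    r=R.from_quat(f['orientation']).apply([(u-f['cx'])/f['fx'],-(v-f['cy'])/f['fy'],-1]); o=np.array(f['xyz'])
    return o+r*(z-o[2])/r[2]
E
python3 - <<'E'
from h import *
f=load('top0')
def c(u,v,z): return plane(f,190+(u+.5)/4.7-.5,140+(v+.5)/4.7-.5,z).round(4)
for n,P in dict(BL=[(142,92),(112,265),(84,430)],BR=[(331,115),(306,289),(282,455)],GL=[(505,98),(507,271),(508,440)],GR=[(700,98),(704,271),(709,440)]).items():
    q=[c(u,v,.028) for u,v in P]; d=q[0]-q[2]; print(n,*q,'yaw',np.arctan2(d[1],d[0]).round(4),np.hypot(d[0],d[1]))
print('lip inner', c(120,268,.06),c(297,295,.06))
print('gland lip inner', c(523,369,.06),c(700,369,.06),'outer top',c(523,377,.06),c(700,375,.06))
print('barrels top',c(175,105,.096),c(259,131,.096))
print('base front corners B',c(70,497,.008),c(297,520,.008),'G',c(494,506,.008),c(718,506,.008))
E
```

```text
BL [0.7127 0.3626 0.028 ] [0.5933 0.3757 0.028 ] [0.4843 0.3872 0.028 ] yaw -0.1073 0.22972096116810933
BR [0.6992 0.2362 0.028 ] [0.5797 0.2487 0.028 ] [0.4707 0.2602 0.028 ] yaw -0.1046 0.22975693678320142
GL [0.7135 0.1205 0.028 ] [0.5944 0.1181 0.028 ] [0.4831 0.1164 0.028 ] yaw 0.0178 0.23043647714717394
GR [ 0.7161 -0.0096  0.028 ] [ 0.597  -0.0104  0.028 ] [ 0.4856 -0.0119  0.028 ] yaw 0.01 0.230511474768611
lip inner [0.5833 0.3646 0.06  ] [0.5679 0.2519 0.06  ]
gland lip inner [0.5231 0.1089 0.06  ] [ 0.5253 -0.0019  0.06  ] outer top [0.518  0.1089 0.06  ] [ 0.5215 -0.0019  0.06  ]
barrels top [0.6799 0.3298 0.096 ] [0.6639 0.2766 0.096 ]
base front corners B [0.4437 0.3974 0.008 ] [0.4317 0.2507 0.008 ] G [0.4432 0.1241 0.008 ] [ 0.446  -0.0203  0.008 ]
```

```bash
cat >> h.py <<'E'
def go(target,fwd=None,axis='z'):
    o=ctrl.get_obs(); r=R.from_quat(o['tool_rot']); p=np.array(o['eef_pos'])
    print('t',round(o['clock'],2),'pos',p.round(4),'F',np.round(o['wrist_force'],1),'open',round(o['opening'],2))
    print('shift mm',(r.inv().apply(np.array(target)-p)*1000).round(1))
    if fwd is not None:
        x=np.array([0,0,-1.]); z=np.array([np.cos(fwd),np.sin(fwd),0])
        M=R.from_matrix(np.c_[x,np.cross(z,x),z]); M2=R.from_matrix(np.c_[x,-np.cross(z,x),-z])
        for m in(M,M2): print('rotvec',(r.inv()*m).as_rotvec().round(3))
E
python3 - <<'E'
from h import *
o=ctrl.get_obs(); print(R.from_quat(o['tool_rot']).as_matrix().round(3))
go([.47,.053,.24],.016)
go([.47,.053,.24],.016+np.pi/2)
E
```

```text
[[-0.001  0.354 -0.935]
 [ 0.002 -0.935 -0.354]
 [-1.    -0.002 -0.   ]]
t 0.1 pos [ 0.221  -0.5838  0.2411] F [ 0.6 -0.  -0.3] open 1.0
shift mm [   2.3 -507.5 -458.2]
rotvec [-2.796 -0.003  0.   ]
rotvec [0.346 0.    0.002]
t 0.1 pos [ 0.221  -0.5838  0.2411] F [ 0.6 -0.  -0.3] open 1.0
shift mm [   2.3 -507.5 -458.2]
rotvec [1.917 0.002 0.002]
rotvec [-1.225 -0.002  0.002]
```

Request:
play_rows(rows=[[0, 0, 0, 0, -20, -18, 1], [0, 0, 0, 0, -50, -45, 1], [0, 0, 0, 0, -80, -72, 1], [0, 0, 0, 0, -110, -99, 1], [0, 0, 0, 0, -140, -126, 1]])

```text
clock: 0.52
eef_pos: [0.2896, -0.4069, 0.2415]
tool_rot: [-0.696, -0.127, 0.696, -0.126]
wrist_force: [1.8, 0.0, 0.8]
opening: 0.3
```

Request:
play_rows(rows=[[0, 0, 0, 0, -30, -27, 1], [0, 0, 0, 0, -60, -54, 1], [0, 0, 0, 0, -90, -81, 1], [0, 0, 0, 0, -120, -108, 1], [0, 0, 0, 0, -150, -135, 1]])

```text
clock: 0.93
eef_pos: [0.3626, -0.2189, 0.2419]
tool_rot: [-0.696, -0.127, 0.696, -0.127]
wrist_force: [0.0, -0.7, 0.4]
opening: 0.0
```

Request:
play_rows(rows=[[0.07, 0, 0, 0, -30, -27, 1], [0.14, 0, 0, 0, -60, -54, 1], [0.21, 0, 0, 0, -90, -81, 1], [0.28, 0, 0, 0, -120, -108, 1], [0.346, 0, 0, 0, -150, -135, 1]])

```text
clock: 1.35
eef_pos: [0.4358, -0.0308, 0.2421]
tool_rot: [0.707, 0.004, -0.707, 0.004]
wrist_force: [1.3, -0.3, 0.3]
opening: 0.003
```

```bash
python3 - <<'E'
from h import *
go([.47,.053,.24],.016)
E
```

```text
t 1.35 pos [ 0.4358 -0.0308  0.2421] F [ 1.3 -0.3  0.3] open 0.0
shift mm [  2.1 -83.4 -35.2]
rotvec [ 3.138 -0.     0.   ]
rotvec [-0.004 -0.    -0.   ]
```

Request:
play_rows(rows=[[0, 0, 0, 0, -40, -18, 1], [0, 0, 0, 1, -83, -35, 1], [0, 0, 0, 2, -83, -35, 1], [0, 0, 0, 2, -83, -35, 1]])

```text
clock: 1.68
eef_pos: [0.4694, 0.053, 0.2396]
tool_rot: [-0.707, -0.007, 0.708, -0.007]
wrist_force: [-0.3, 0.2, -0.0]
opening: 0.001
```

```bash
python3 - <<'E'
from h import *
go([.47,.053,.045],.016)
f=save('wrist','w1'); print(f['tool_from_camera'].round(3))
E
```

```text
t 1.68 pos [0.4694 0.053  0.2396] F [-0.3  0.2 -0. ] open 0.0
shift mm [194.6   0.   -0.9]
rotvec [-3.137e+00 -0.000e+00  2.000e-03]
rotvec [0.005 0.001 0.   ]
[[-0.     0.272 -0.962 -0.132]
 [ 1.     0.    -0.    -0.   ]
 [-0.    -0.962 -0.272 -0.069]
 [ 0.     0.     0.     1.   ]]
```

View pics/w1.png

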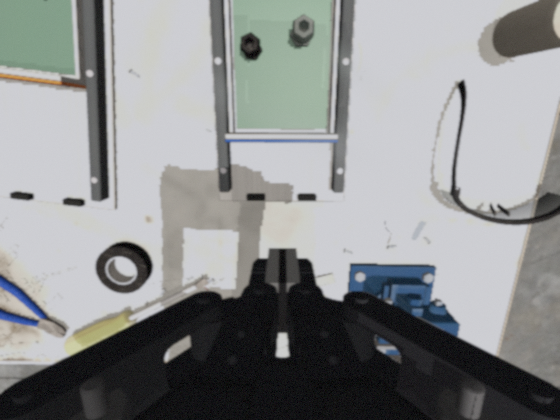

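```bash
cat >> h.py <<'E'
def wplane(f,p,q,u,v,z):
    T=np.array(f['tool_from_camera']); r=R.from_quat(q)
    o=p+r.apply(T[:3,3]); d=r.apply(T[:3,:3]@np.array([(u-f['cx'])/f['fx'],-(v-f['cy'])/f['fy'],-1]))
    return o+d*(z-o[2])/d[2]
E
python3 - <<'E'
from h import *
f=load('w1'); o=ctrl.get_obs()
w=lambda u,v,z: wplane(f,o['eef_pos'],o['tool_rot'],u,v,z).round(4)
print(w(226,140,.06),w(338,141,.06)); print('tip',w(282,255,.229))
print('rails',w(218,61,.028),w(346,62,.028),w(224,171,.028),w(340,171,.028)); print('barrel lip r',w(86,88,.06))
im=f['image'][60:220,180:380,::-1]; cv2.imwrite('pics/w1c.png',cv2.resize(im,None,fx=3.7,fy=3.7,interpolation=cv2.INTER_CUBIC))
E
```

```text
[0.5185 0.107  0.06  ] [ 0.5196 -0.002   0.06  ]
tip [0.474  0.0518 0.229 ]
rails [0.5941 0.1182 0.028 ] [ 0.5956 -0.0104  0.028 ] [0.483  0.1158 0.028 ] [ 0.4854 -0.0121  0.028 ]
barrel lip r [0.5635 0.2359 0.06  ]
```

View pics/w1c.png

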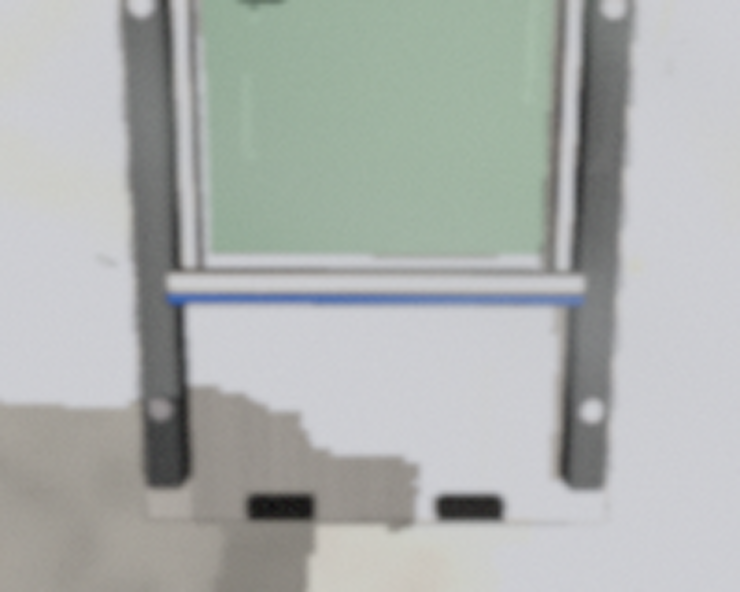

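Request:
play_rows(rows=[[0, 0, 0, 38, 0, 0, 1], [0, 0, 0, 78, 0, 0, 1], [0, 0, 0, 118, 0, 0, 1], [0, 0, 0, 157, 0, 0, 1], [0, 0, 0, 194, 0, 0, 1]])

```text
clock: 2.15
eef_pos: [0.4685, 0.0486, 0.0446]
tool_rot: [-0.707, -0.004, 0.707, -0.005]
wrist_force: [0.1, -0.3, 0.0]
opening: 0.0
```

Request:
play_rows(rows=[[0, 0, 0, 0, 0, -6, 1], [0, 0, 0, 0, 0, -14, 1], [0, 0, 0, 0, 0, -22, 1], [0, 0, 0, 0, 0, -30, 1], [0, 0, 0, 0, 0, -37, 1]])

```text
clock: 2.57
eef_pos: [0.5102, 0.0507, 0.0496]
tool_rot: [0.709, 0.005, -0.705, 0.006]
wrist_force: [-3.6, 0.1, 2.5]
opening: -0.004
```

Request:
play_rows(rows=[[0, 0, 0, 0, 0, -6, 1], [0, 0, 0, 0, 0, -12, 1], [0, 0, 0, 0, 0, -18, 1], [0, 0, 0, 0, 0, -24, 1], [0, 0, 0, 0, 0, -30, 1]])

```text
clock: 2.98
eef_pos: [0.5368, 0.0519, 0.0463]
tool_rot: [-0.707, -0.006, 0.707, -0.006]
wrist_force: [-3.1, -0.0, 1.8]
opening: 0.0
```

Request:
play_rows(rows=[[0, 0, 0, 0, 0, -6, 1], [0, 0, 0, 0, 0, -12, 1], [0, 0, 0, 0, 0, -17, 1], [0, 0, 0, 0, 0, -22, 1], [0, 0, 0, 0, 0, -26, 1]])

```text
clock: 3.4
eef_pos: [0.563, 0.0523, 0.0462]
tool_rot: [-0.707, -0.006, 0.707, -0.005]
wrist_force: [-3.0, 0.9, 1.3]
opening: 0.003
```

Request:
play_rows(rows=[[0, 0, 0, 0, 0, -2, 1], [0, 0, 0, 0, 0, -4, 1], [0, 0, 0, 0, 0, -6, 1]])

```text
clock: 3.65
eef_pos: [0.5685, 0.0524, 0.0462]
tool_rot: [-0.707, -0.006, 0.707, -0.006]
wrist_force: [-2.7, 0.7, 1.3]
opening: 0.0
```

Request:
play_rows(rows=[[0, 0, 0, 0, 0, -1, 1], [0, 0, 0, 0, 0, -2, 1], [0, 0, 0, 0, 0, -3, 1]])

```text
clock: 3.9
eef_pos: [0.5699, 0.0524, 0.0461]
tool_rot: [-0.706, -0.006, 0.709, -0.006]
wrist_force: [-8.4, 0.7, 4.8]
opening: 0.0
```

Request:
play_rows(rows=[[0, 0, 0, 0, 0, -1, 1], [0, 0, 0, 0, 0, -2, 1]])

```text
clock: 4.07
eef_pos: [0.5699, 0.0523, 0.0458]
tool_rot: [-0.704, -0.006, 0.71, -0.006]
wrist_force: [-12.5, -0.7, 8.0]
opening: -0.001
```

Request:
play_rows(rows=[[0, 0, 0, 0, 0, 0, 1], [0, 0, 0, 0, 0, 0, 1], [0, 0, 0, 0, 0, 0, 1]])

```text
clock: 4.32
eef_pos: [0.5699, 0.0523, 0.0458]
tool_rot: [-0.704, -0.006, 0.71, -0.006]
wrist_force: [-9.9, 0.6, 8.2]
opening: 0.001
```

Request:
play_rows(rows=[[0, 0, 0, 0, 0, 10, 1], [0, 0, 0, 0, 0, 25, 1], [0, 0, 0, -30, 0, 30, 1], [0, 0, 0, -70, 0, 30, 1], [0, 0, 0, -110, 0, 30, 1]])

```text
clock: 4.73
eef_pos: [0.5425, 0.0515, 0.1562]
tool_rot: [-0.707, -0.005, 0.707, -0.006]
wrist_force: [1.9, -0.0, -0.3]
opening: -0.001
```

```bash
python3 - <<'E'
from h import *
save('top','top1')
c,s=np.cos(-.106),np.sin(-.106); C=np.array([.5865,.3122])
def S(x,y): return C+np.array([c*x-s*y,s*x+c*y])
print(S(.016,0),S(.004,0),S(-.116,0))
go([*S(-.06,0),.20],-.106)
f=load('top1'); im=f['image'][140:260,190:360,::-1]
cv2.imwrite('pics/crop1.png',cv2.resize(im,None,fx=4.7,fy=4.7,interpolation=cv2.INTER_CUBIC))
E
```

```text
[0.6024102  0.31050717] [0.59047755 0.31177679] [0.47115108 0.32447299]
t 4.78 pos [0.5498 0.0514 0.1671] F [3.8 0.1 5.1] open -0.0
shift mm [ -33.6 -267.4   18.1]
rotvec [-3.02   0.    -0.026]
rotvec [ 0.122 -0.017 -0.   ]
```

View pics/crop1.png

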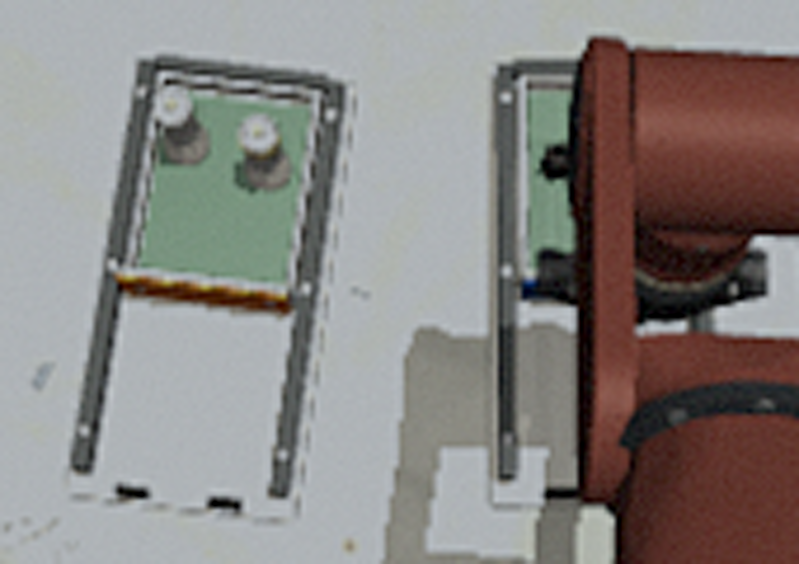

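Request:
play_rows(rows=[[0.02, 0, 0, -10, -20, 1, 1], [0.05, 0, 0, -22, -60, 4, 1], [0.08, 0, 0, -34, -100, 7, 1], [0.1, 0, 0, -40, -140, 10, 1], [0.11, 0, 0, -40, -180, 13, 1]])

```text
clock: 5.2
eef_pos: [0.5301, 0.2336, 0.1994]
tool_rot: [0.709, -0.033, -0.703, -0.035]
wrist_force: [0.9, -0.2, 0.6]
opening: 0.001
```

Request:
play_rows(rows=[[0, 0, 0, 0, -36, 0, 1], [0, 0, 0, 0, -68, 0, 1], [0, 0, 0, 0, -80, 0, 1], [0, 0, 0, 0, -82, 0, 1], [0, 0, 0, 0, -82, 0, 1]])

```text
clock: 5.62
eef_pos: [0.5358, 0.3132, 0.1962]
tool_rot: [0.707, -0.033, -0.706, -0.033]
wrist_force: [-0.1, -1.1, -0.3]
opening: -0.004
```

```bash
python3 - <<'E'
from h import *
go([.6024,.3105,.20],-.106)
o=ctrl.get_obs(); f=save('wrist','w2')
w=lambda u,v,z: wplane(f,o['eef_pos'],o['tool_rot'],u,v,z).round(4)
np.save('pics/w2o.npy',dict(p=o['eef_pos'],q=o['tool_rot']))
E
```

```text
t 5.62 pos [0.5358 0.3132 0.1962] F [-0.1 -1.1 -0.3] open -0.0
shift mm [ -3.7  -3.5 -66.6]
rotvec [-3.129e+00  1.000e-03 -2.000e-03]
rotvec [ 0.013 -0.001 -0.001]
```

View pics/w2.png

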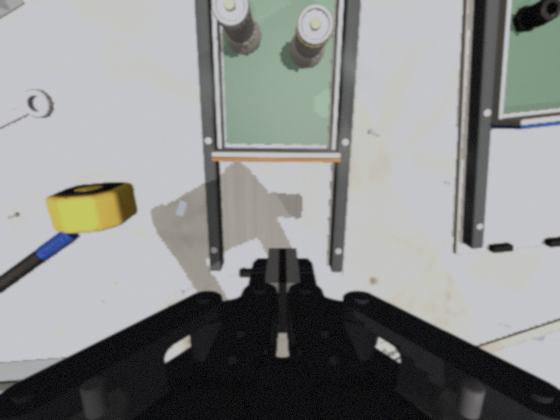

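```bash
python3 - <<'E'
from h import *
f=load('w2'); im=f['image'][0:175,190:370,::-1]; cv2.imwrite('pics/w2c.png',cv2.resize(im,None,fx=3.4,fy=3.4,interpolation=cv2.INTER_CUBIC))
E
```

```text
(no output)
```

View pics/w2c.png

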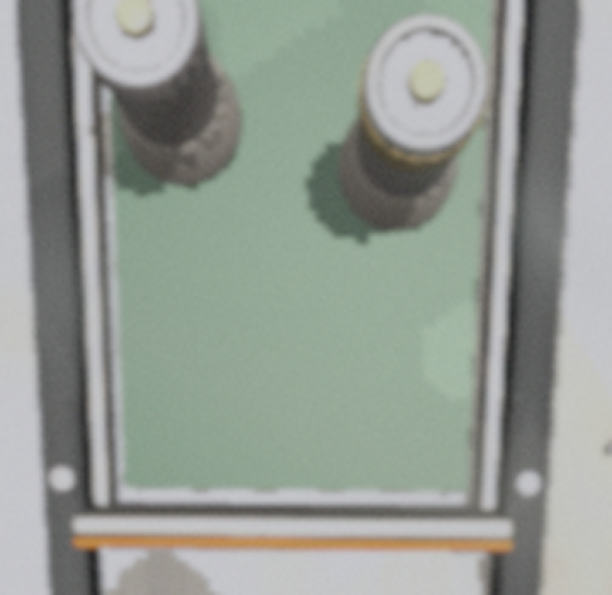

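```bash
python3 - <<'E'
from h import *
f=load('w2'); o=np.load('pics/w2o.npy',allow_pickle=True).item()
cs,s=np.cos(-.106),np.sin(-.106); C=np.array([.5865,.3122])
def w(u,v,z):
    p=wplane(f,o['p'],o['q'],190+(u+.5)/3.4-.5,(v+.5)/3.4-.5,z); d=p[:2]-C
    return p.round(4), 'slide',np.round([cs*d[0]+s*d[1],-s*d[0]+cs*d[1]],4)
print('inner',w(73,515,.06),w(512,519,.06)); print('outer',w(73,548,.06),w(512,551,.06))
print('screws',w(62,479,.028),w(528,485,.028))
print('barrel front edge feet',w(185,187,.018),w(397,229,.018)); print('tops',w(137,18,.096),w(427,80,.096))
E
```

```text
inner (array([0.5855, 0.3691, 0.06  ]), 'slide', array([-0.007 ,  0.0565])) (array([0.5744, 0.2604, 0.06  ]), 'slide', array([-0.0066, -0.0528]))
outer (array([0.5774, 0.3704, 0.06  ]), 'slide', array([-0.0152,  0.0569])) (array([0.5664, 0.2607, 0.06  ]), 'slide', array([-0.0145, -0.0533]))
screws (array([0.5933, 0.378 , 0.028 ]), 'slide', array([-0.0002,  0.0662])) (array([0.5797, 0.25  , 0.028 ]), 'slide', array([-0.0002, -0.0626]))
barrel front edge feet (array([0.665 , 0.3359, 0.018 ]), 'slide', array([0.0756, 0.0319])) (array([0.6496, 0.2805, 0.018 ]), 'slide', array([ 0.066 , -0.0248]))
tops (array([0.6799, 0.3342, 0.096 ]), 'slide', array([0.0905, 0.0317])) (array([0.6642, 0.2795, 0.096 ]), 'slide', array([ 0.0807, -0.0243]))
```

Request:
play_rows(rows=[[0.01, 0, 0, 0, -2, -20, 1], [0.013, 0, 0, -2, -4, -45, 1], [0.013, 0, 0, -4, -4, -64, 1], [0.013, 0, 0, -4, -4, -68, 1], [0.013, 0, 0, -4, -4, -68, 1]])

```text
clock: 6.08
eef_pos: [0.6048, 0.3085, 0.2003]
tool_rot: [0.706, -0.039, -0.706, -0.039]
wrist_force: [0.3, 0.2, 1.1]
opening: -0.004
```

Request:
play_rows(rows=[[0, 0, 0, 0, 0, 0, 1], [0, 0, 0, 0, 0, 0, 1]])

```text
clock: 6.25
eef_pos: [0.6024, 0.31, 0.1998]
tool_rot: [-0.706, 0.038, 0.707, 0.038]
wrist_force: [-0.1, -0.2, 0.4]
opening: 0.001
```

```bash
python3 - <<'E'
from h import *
c,s=np.cos(-.106),np.sin(-.106); C=np.array([.5865,.3122])
def S(x,y): return C+np.array([c*x-s*y,s*x+c*y])
go([*S(.018,.0018),.05],-.106)
E
```

```text
t 6.25 pos [0.6024 0.31   0.1998] F [-0.1 -0.2  0.4] open 0.0
shift mm [149.8  -2.4  -2.2]
rotvec [ 3.14e+00 -1.00e-03 -2.00e-03]
rotvec [-0.002  0.002 -0.001]
```

Request:
play_rows(rows=[[0, 0, 0, 25, -2, -2, 1], [0, 0, 0, 52, -2, -2, 1], [0, 0, 0, 78, -2, -2, 1], [0, 0, 0, 95, -2, -2, 1], [0, 0, 0, 100, -2, -2, 1]])

```text
clock: 6.67
eef_pos: [0.6015, 0.3115, 0.0956]
tool_rot: [-0.703, 0.039, 0.709, 0.036]
wrist_force: [-0.7, -0.3, -0.4]
opening: 0.001
```

Request:
play_rows(rows=[[0, 0, 0, 10, 0, 0, 1], [0, 0, 0, 25, 0, 0, 1], [0, 0, 0, 40, 0, 0, 1], [0, 0, 0, 49, 0, 0, 1], [0, 0, 0, 50, 0, 0, 1]])

```text
clock: 7.08
eef_pos: [0.6038, 0.3119, 0.0473]
tool_rot: [-0.705, 0.039, 0.708, 0.037]
wrist_force: [-0.5, -0.4, -0.8]
opening: 0.0
```

```bash
python3 - <<'E'
from h import *
go([.604,.312,.05],-.106); save('scene','s2'); save('wrist','w3')
E
```

```text
t 7.08 pos [0.6038 0.3119 0.0473] F [-0.5 -0.4 -0.8] open 0.0
shift mm [-2.7 -0.1 -0.2]
rotvec [ 3.14e+00 -3.00e-03 -7.00e-03]
rotvec [-0.001  0.004 -0.002]
```

View pics/s2.png

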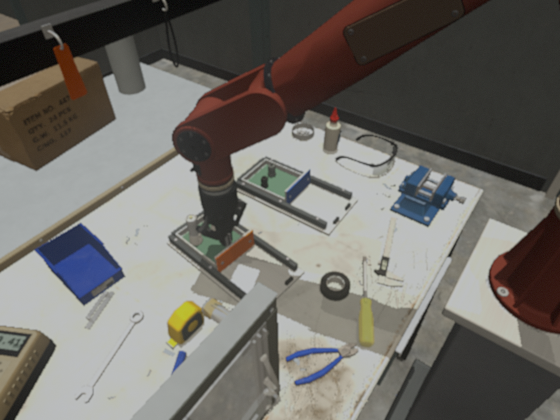

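View pics/w3.png

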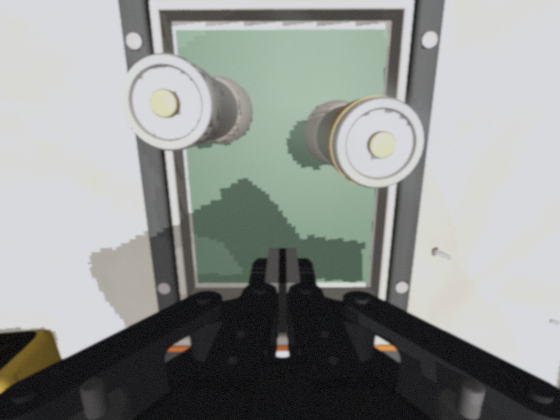

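Request:
play_rows(rows=[[0, 0, 0, 0, 0, 2, 1], [0, 0, 0, 0, 0, 5, 1], [0, 0, 0, 0, 0, 8, 1], [0, 0, 0, 0, 0, 11, 1], [0, 0, 0, 0, 0, 13, 1]])

```text
clock: 7.6
eef_pos: [0.5925, 0.3142, 0.0508]
tool_rot: [0.706, -0.038, -0.706, -0.038]
wrist_force: [0.3, 0.4, 0.1]
opening: 0.001
```

Request:
play_rows(rows=[[0, 0, 0, 0, 0, 2, 1], [0, 0, 0, 0, 0, 5, 1], [0, 0, 0, 0, 0, 8, 1], [0, 0, 0, 0, 0, 12, 1], [0, 0, 0, 0, 0, 16, 1]])

```text
clock: 8.02
eef_pos: [0.5773, 0.3157, 0.0507]
tool_rot: [0.707, -0.038, -0.706, -0.038]
wrist_force: [2.5, 0.0, 0.4]
opening: -0.002
```

Request:
play_rows(rows=[[0, 0, 0, 0, 0, 4, 1], [0, 0, 0, 0, 0, 8, 1], [0, 0, 0, 0, 0, 12, 1], [0, 0, 0, 0, 0, 16, 1], [0, 0, 0, 0, 0, 20, 1]])

```text
clock: 8.43
eef_pos: [0.5569, 0.3179, 0.0507]
tool_rot: [0.706, -0.038, -0.706, -0.038]
wrist_force: [2.4, -1.5, 1.3]
opening: -0.002
```

```bash
python3 - <<'E'
from h import *
c,s=np.cos(-.106),np.sin(-.106); C=np.array([.5865,.3122])
def S(x,y): return C+np.array([c*x-s*y,s*x+c*y])
go([*S(-.116,.0018),.05],-.106); save('wrist','w4')
E
```

```text
t 8.43 pos [0.5569 0.3179 0.0507] F [ 2.4 -1.5  1.3] open -0.0
shift mm [ 0.6  0.8 85.9]
rotvec [3.141e+00 0.000e+00 1.000e-03]
rotvec [-0.001 -0.001  0.   ]
```

View pics/w4.png

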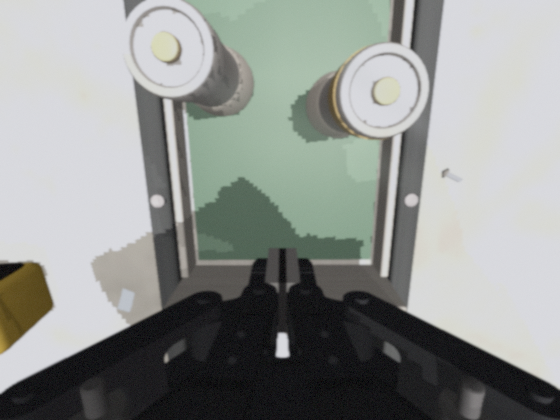

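Tray moves with the finger, barrels standing (tops at (165,47) and (385,90)). About 86 mm to go.

Request:
play_rows(rows=[[0, 0, 0, 0, 0, 4, 1], [0, 0, 0, 0, 0, 9, 1], [0, 0, 0, 0, 0, 14, 1], [0, 0, 0, 0, 0, 19, 1], [0, 0, 0, 0, 0, 24, 1]])

```text
clock: 8.9
eef_pos: [0.5326, 0.3205, 0.0504]
tool_rot: [0.706, -0.038, -0.706, -0.038]
wrist_force: [2.3, -1.5, 1.6]
opening: -0.005
```

Request:
play_rows(rows=[[0, 0, 0, 0, 0, 5, 1], [0, 0, 0, 0, 0, 10, 1], [0, 0, 0, 0, 0, 15, 1], [0, 0, 0, 0, 0, 20, 1], [0, 0, 0, 0, 0, 24, 1]])

```text
clock: 9.32
eef_pos: [0.5085, 0.323, 0.0503]
tool_rot: [-0.706, 0.038, 0.706, 0.038]
wrist_force: [2.6, -1.1, 2.1]
opening: -0.0
```

Request:
play_rows(rows=[[0, 0, 0, 0, 0, 5, 1], [0, 0, 0, 0, 0, 10, 1], [0, 0, 0, 0, 0, 15, 1], [0, 0, 0, 0, 0, 20, 1], [0, 0, 0, 0, 0, 24, 1]])

```text
clock: 9.73
eef_pos: [0.4846, 0.3256, 0.0502]
tool_rot: [-0.706, 0.038, 0.706, 0.038]
wrist_force: [3.5, -1.5, 2.0]
opening: 0.001
```

Request:
play_rows(rows=[[0, 0, 0, 0, 0, 3, 1], [0, 0, 0, 0, 0, 6, 1], [0, 0, 0, 0, 0, 8, 1], [0, 0, 0, 0, 0, 10, 1]])

```text
clock: 10.07
eef_pos: [0.4751, 0.3266, 0.0502]
tool_rot: [-0.706, 0.038, 0.706, 0.038]
wrist_force: [2.8, -1.6, 0.6]
opening: -0.004
```

```bash
python3 - <<'E'
from h import *
c,s=np.cos(-.106),np.sin(-.106); C=np.array([.5865,.3122])
def S(x,y): return C+np.array([c*x-s*y,s*x+c*y])
go([*S(-.116,.0018),.05],-.106)
E
```

```text
t 10.07 pos [0.4751 0.3266 0.0502] F [ 2.8 -1.6  0.6] open -0.0
shift mm [0.2 0.8 3.7]
rotvec [ 3.14 -0.   -0.  ]
rotvec [-0.001  0.    -0.   ]
```

Request:
play_rows(rows=[[0, 0, 0, 0, 0, 1, 1], [0, 0, 0, 0, 0, 3, 1], [0, 0, 0, 0, 0, 4, 1], [0, 0, 0, 0, 0, 5, 1]])

```text
clock: 10.4
eef_pos: [0.4718, 0.327, 0.0502]
tool_rot: [0.707, -0.038, -0.705, -0.038]
wrist_force: [8.5, -3.0, -3.4]
opening: -0.003
```

Request:
play_rows(rows=[[0, 0, 0, 0, 0, 1, 1], [0, 0, 0, 0, 0, 2, 1], [0, 0, 0, 0, 0, 2, 1]])

```text
clock: 10.65
eef_pos: [0.4718, 0.327, 0.0503]
tool_rot: [0.709, -0.037, -0.703, -0.038]
wrist_force: [10.5, -3.0, -6.3]
opening: 0.006
```

Request:
play_rows(rows=[[0, 0, 0, 0, 0, -5, 1], [0, 0, 0, 0, 0, -12, 1], [0, 0, 0, 0, 0, -16, 1], [0, 0, 0, 0, 0, -16, 1]])

```text
clock: 10.98
eef_pos: [0.4847, 0.3258, 0.0502]
tool_rot: [-0.706, 0.038, 0.706, 0.038]
wrist_force: [0.9, -0.1, 0.4]
opening: 0.001
```

Request:
play_rows(rows=[[0, 0, 0, -15, 0, 0, 1], [0, 0, 0, -40, 0, 0, 1], [0, 0, 0, -75, 0, 0, 1], [0, 0, 0, -110, 0, 0, 1], [0, 0, 0, -145, 0, 0, 1]])

```text
clock: 11.4
eef_pos: [0.4831, 0.3256, 0.1961]
tool_rot: [-0.705, 0.038, 0.707, 0.038]
wrist_force: [1.4, 1.0, -0.8]
opening: 0.002
```

Request:
play_rows(rows=[[0, 0, 0, -15, 0, 20, 1], [0, 0, 0, -20, 0, 50, 1], [0, 0, 0, -20, 0, 70, 1], [0, 0, 0, -20, 0, 75, 1], [0, 0, 0, -20, 0, 75, 1]])

```text
clock: 11.82
eef_pos: [0.408, 0.3339, 0.215]
tool_rot: [-0.706, 0.037, 0.707, 0.037]
wrist_force: [0.6, -0.5, -0.4]
opening: -0.002
```

```bash
python3 - <<'E'
from h import *
save('top','top5');save('scene','s5'); o=ctrl.get_obs(); f=save('wrist','w5');np.save('pics/w5o.npy',dict(p=o['eef_pos'],q=o['tool_rot']))
f=load('top5'); im=f['image'][140:260,190:360,::-1]
cv2.imwrite('pics/crop5.png',cv2.resize(im,None,fx=4.7,fy=4.7,interpolation=cv2.INTER_CUBIC))
print(o['eef_pos'],o['wrist_force'])
E
```

```text
[0.40996616 0.33370096 0.21501954] [0.39571294 0.07405155 1.03865213]
```

View pics/crop5.png

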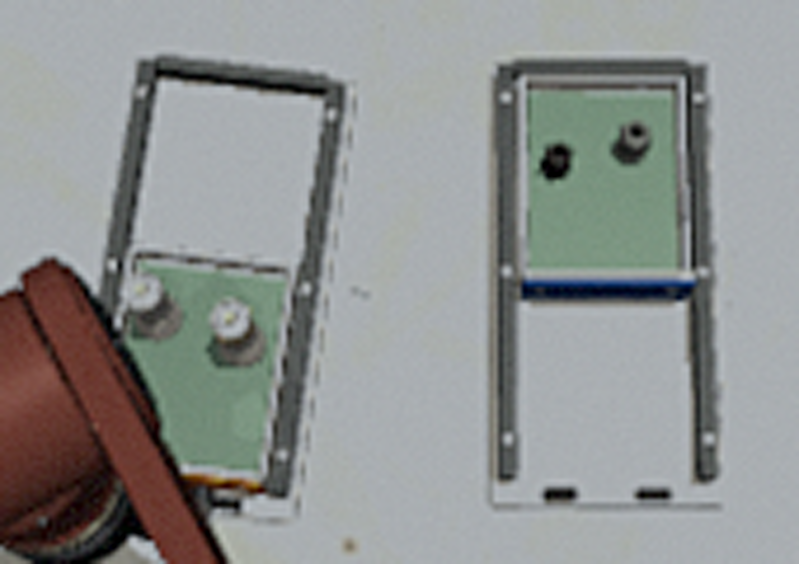

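View pics/w5.png

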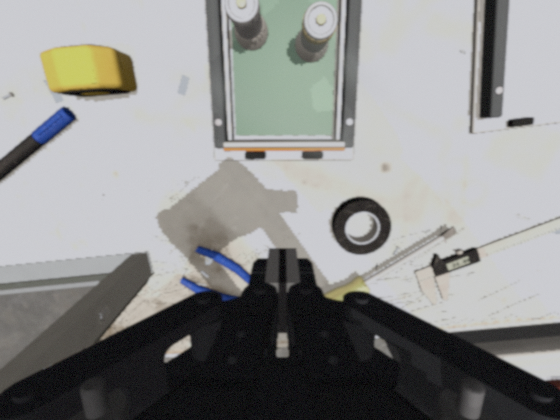

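View pics/s5.png

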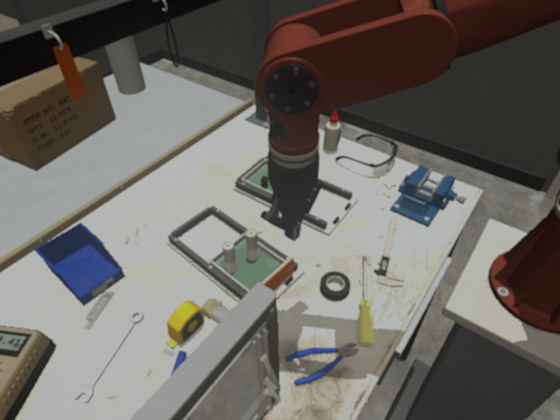

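```bash
python3 - <<'E'
from h import *
f=load('w5'); o=np.load('pics/w5o.npy',allow_pickle=True).item()
cs,s=np.cos(-.106),np.sin(-.106); C=np.array([.5865,.3122])
for u,v in[(225,150),(342,151)]:
    d=wplane(f,o['p'],o['q'],u,v,.06)[:2]-C; print('barrel outer',np.round([cs*d[0]+s*d[1],-s*d[0]+cs*d[1]],4))
f=load('top5')
print('gland outer top',plane(f,190+610/4.7,140+280/4.7,.06),'centre .5957, home .5807')
ctrl.close_job()
E
```

```text
barrel outer [-0.1343  0.0546]
barrel outer [-0.1353 -0.0513]
gland outer top [0.5804428  0.05308076 0.06      ] centre .5957, home .5807
the job is handed in; nothing more can be done
```

I finished both moves and handed the job in at about 12 s on the robot's clock. No verdict came back.

- **Gland tray:** I pushed it home with shut fingertips on the blue front, until the finger stopped moving and the wrist force rose to about 12 N. In the last picture its front measures x = 0.580 m, against an expected home value of 0.581 m. Both glands are still in the tray.
- **Barrel tray:** I lowered the shut fingers behind the lip and drew the tray out with about 3 N, until it stopped and the force rose to about 11 N. The fingers then came off the lip and rose clear. The lip's outer face measures −134 to −135 mm in the slide's frame, and −135 mm is the full stop.
- **Barrels and bystanders:** Both barrels stand upright in their tray. The glue bottle, tape measure and black tape look unmoved in the pictures; I didn't measure them.
- **Robot:** The gripper ended about 0.2 m above the bench, touching nothing.

No check failed or disagreed. The first top-view estimate of the barrel lip was about 3 mm off its expected home position. A closer wrist-camera measurement then matched, and I used that for the hook.

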